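# Wind down the orange winch before packing

## Task

The small bench winch with the orange knob is still wound up after its test and has to be wound down before it is packed. Flick its sprung pawl off the ratchet wheel so that it stays off, then gently ease the drum back by its crank knob until the crank is home at its red stop post. Leave the winch with the blue knob wound as it is.

Things in the scene. Friction and masses are not known exactly. Their poses are not given: they have to be found in the camera images.
- orange_winch: Winch to wind down, bolted to the bench: grey base 12 mm thick (x -70..130, y -67..103 mm), steel ratchet wheel 95 mm across, drum with orange flange, dark crank arm (top 64 mm high) with orange knob. Origin: on the upright drum axis at bench height; z up, yaw -1.0 to -0.2 rad. Red stop post for the crank (12 mm thick, 68 mm high) at (-33, 48).
- orange_winch_knob_mid (a point): Centre of the orange crank knob: upright cylinder 24 mm in diameter, 65 to 105 mm above the bench (centre 85), spinning freely on its arm. It moves on a circle of 75 mm radius about the drum axis; in the winch's frame it lies 140 degrees + drum angle counter-clockwise from +x, so at the stop it is at (-57, 48) mm.
- orange_winch_pin (a point): Middle of the yellow upright thumb pin on the brass pawl's tail: 14 mm in diameter, 20 to 66 mm above the bench (middle 43). In the winch's frame it is near (107, 80) mm with the pawl on and at (96, 41) when fully off, 55 mm from the pawl's pivot at (52, 75). Only low parts (bolt heads, tail, spring: at most 35 mm high) lie within 40 mm of it.
- orange_winch_drum (a joint): Drum angle, rad: 0 = crank home at the red post (hard stop); grows counter-clockwise from above as it is wound; starts at 1.1 to 1.8. A brake holds it where it is left (2 to 3 N at the knob turn it). With the pawl on it turns back by one tooth (0.5) at most. Ease it back at no more than 150 mm/s at the knob: a snatch above 3.5 rad/s (260 mm/s) spoils the job.
- orange_winch_pawl (a joint): Pawl angle, rad: -0.1 to 0.15 = nose on the wheel. Grows as the yellow pin is pushed towards the winch frame's -y (clockwise about the pivot, from above), up to 0.75 = fully off (hard stop). Its over-centre spring holds it on the wheel below 0.36 (2 to 5 N at the pin); past that it snaps over and stays at 0.75. Off means above 0.55.
- blue_winch_knob_mid (a point): Centre of the blue knob of the other winch: same make, but blue knob and blue drum flange, and wound too. Leave it alone: the knob must stay within 20 mm of where it was.

How it is judged:
By the outcome, as a careful person would: the job done as asked, in the order asked, and still so for the second after the job is handed in, with the robot touching nothing.
It also fails if it takes over 48 s, if anything falls off the work surface, if the arm or the gripper's body presses on something with over 40 N, if the wrist force passes 120 N, or if a joint passes its speed limit or range.

## Robot

A 6-joint arm with a two-finger parallel gripper is mounted at the origin on the work surface. World frame = base frame: x ahead of the robot, y to its left, z up, the work surface at z = 0. Lengths are in m, angles in degrees, forces in N, time in s.
With the tool pointing down it reaches from about 0.3 to 0.75 m from the base axis. Payload 8.5 kg.
Tool frame: the origin (TCP) lies midway between the tips of the shut fingers; the grasp point (between the pads) lies 19 mm behind it; z points along the fingers, y is the line along which they close (so a half turn about z gives the same grasp; the last joint's range is limited). The gripper opens to 88 mm and grips with 3 to 60 N. Pads are 18 mm wide; open, the fingers measure 123 mm over their backs; the gripper's body (75 mm by 187 mm) begins 45 mm behind the grasp point.
Start: joints at [62.263, 21.807, 74.336, -0, 83.858, -12.336], TCP at [0.146, 0.53, 0.239] pointing down, gripper open.
Joint ranges: [-178.18, 178.18], [-50.72, 133.34], [12.68, 142.11], [-81.47, 261.47], [9.98, 163.14], [-165.26, 165.26]. Speed limits (degrees/s): [136.94, 136.94, 180, 180, 180, 180].

## Interface

Orientations are given as a 3x3 rotation matrix whose columns are the frame's x, y, z axes.
In Python, from workcell import arm, viewer, job gives the robot as it stands.
- The arm moves only by the tool jog_arm, never from a script. Its argument "motion" is a list of rows, each an object with "linear": the shift along the world's x, y, z scaled (see below), a list of three; "rot": the turn, a rotation vector about the world's x, y, z scaled (see below), a list of three; "grip": the gripper's target within -1 to 1 (fully open at 1, half-way at 0, shut at -1). A call has 1 to 5 rows; each row shifts and turns the commanded pose from where the row before left it; what a row does not reach is not made up. The controller multiplies each number of a shift by 80 cm and each number of a turn by 90 degrees. A row lasts 1/8 s, in which the tool goes at most 62.5 mm and 10.7 degrees, less where a joint would pass 70% of its speed; a pose out of reach is approached as far as the arm can. A call with a number of a shift or a turn outside -1 to 1 is refused whole. A call with a gripper value outside its range is refused whole. The fingers move at their own pace and stop on an object; the grip force is fixed at half the most. Time passes only in rows, so rows that do not move let the fingers close. It gives the time, the measured TCP pose, the force, the opening and the grip force at its end, in the units of the state.
- arm.state(): the state, without advancing time (a new reading comes with each control period).
- viewer.read_camera(name): name is "scene" or "top"; returns (picture, depth): 480x640x3 uint8, blue, green, red; 480x640 float32, m along the optical axis (not along the pixel's ray), 0 where there is no reading.
- viewer.get_calibration(name): a dict with "intrinsics" (3x3 intrinsics, pixels), "R" (3x3) and "t" (3): a world point X has camera coordinates R X + t. Camera axes: x right, y down, z forward; pixel columns grow to the right and rows downward; lengths in m; the calibration is good to about 2 mm. A picture is of the moment at which its call begins. get_calibration takes no time and is no camera call.
- job.job_done(): hands the job in; it is judged then, once.
The state is a dict: "time_s": time; "joints": joint angles; "dq": joint speeds; "effort": joint torques, N m; "tool_pos": TCP position; "tcp_rot": TCP orientation; "wrist_force": force on the tool from outside, world axes, zero at the start; "torque": the same for the moment, N m; "grip_width": finger opening in m; "finger_force": force on a finger pad.
Only numpy, scipy, OpenCV 4.12 (cv2) and the standard library are available. Lean on these libraries where they do the work, as an engineer would, in place of code of your own. Each camera call takes 0.05 s, during which the arm holds its last target. There are 200 camera calls.

## Working session

There is one attempt and no reset: what is moved stays moved. The work goes in short steps, Python scripts to look and compute and a tool call to move; the robot and the scene stay as the last step left them, time stands still between calls to the robot, and variables do not carry over. Pictures are saved under pics/ and viewed, at most 10 in all, crops included, and the job is handed in when it is done.

Besides the shell and the picture viewer there is one more tool, called after "Emit:" by a JSON object that holds its "method" and its "body". jog_arm: Moves the arm, as the interface text tells. Shifts and turns lie within -1 to 1; 1 stands for 80 cm of shift or 90 degrees of turn. Its arguments: {"type":"object","properties":{"motion":{"type":"array","items":{"type":"object","properties":{"linear":{"type":"array","items":{"type":"number"}},"rot":{"type":"array","items":{"type":"number"}},"grip":{"type":"number"}}}}},"required":["motion"]}

```bash
mkdir -p pics
python3 - <<'E'
from workcell import arm, viewer
import cv2,numpy as np
for n in("top","scene"):
    p,d=viewer.read_camera(n); cv2.imwrite(f"pics/{n}0.png",p); np.savez(f"{n}0.npz",p=p,d=d)
    c=viewer.get_calibration(n); print(n,c)
print(arm.state())
E
```

```text
top {'intrinsics': array([[456.16815581,   0.        , 315.82760459],
       [  0.        , 456.16815581, 246.44317846],
       [  0.        ,   0.        ,   1.        ]]), 'R': array([[-0.02917978, -0.9995132 , -0.01104056],
       [-0.9967395 ,  0.02992649, -0.07493174],
       [ 0.07522566,  0.00881807, -0.99712755]]), 't': array([0.0361391 , 0.56751802, 0.87380335])}
scene {'intrinsics': array([[564.38734753,   0.        , 321.98872996],
       [  0.        , 564.38734753, 244.09413886],
       [  0.        ,   0.        ,   1.        ]]), 'R': array([[ 0.11310999,  0.99350992, -0.01200724],
       [ 0.7132484 , -0.08960401, -0.6951603 ],
       [-0.69172455,  0.07006543, -0.71875447]]), 't': array([-0.05655155, -0.3436273 ,  1.26171884])}
{'time_s': 0.1, 'joints': array([ 6.22640349e+01,  2.18362705e+01,  7.43765248e+01,  3.75639689e-05,
        8.38584041e+01, -1.23360210e+01]), 'dq': array([ 0.05094405, -0.12637735, -0.23192097,  0.01099509,  0.00746781,
        0.06230237]), 'effort': array([ 3.99174343e-03, -4.38651359e+01, -2.24909663e+01,  7.14962161e-02,
        3.42687545e-02, -7.03557225e-05]), 'tool_pos': array([0.14594665, 0.53003652, 0.23823045]), 'tcp_rot': array([[-9.64095568e-01,  2.65554894e-01, -5.78909957e-04],
       [ 2.65555391e-01,  9.64094977e-01, -1.09958061e-03],
       [ 2.66125169e-04, -1.21383346e-03, -9.99999228e-01]]), 'wrist_force': array([ 1.05904984, -0.06087462, -0.47068572]), 'torque': array([-0.02113647,  0.03884134, -0.00969719]), 'finger_force': 0.0, 'grip_width': 0.08813187404387554}
```

View pics/top0.png

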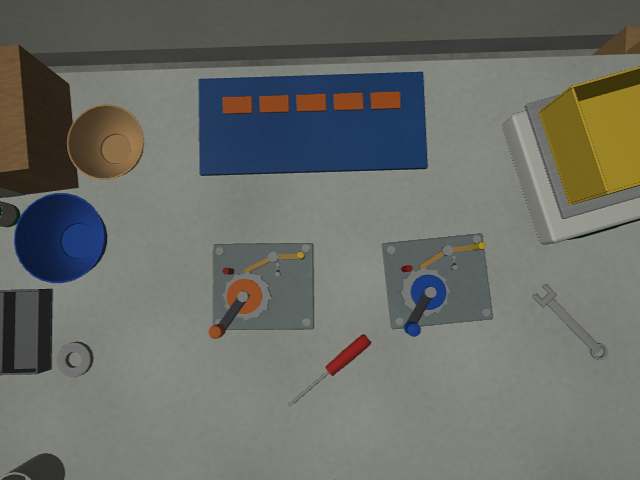

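View pics/scene0.png

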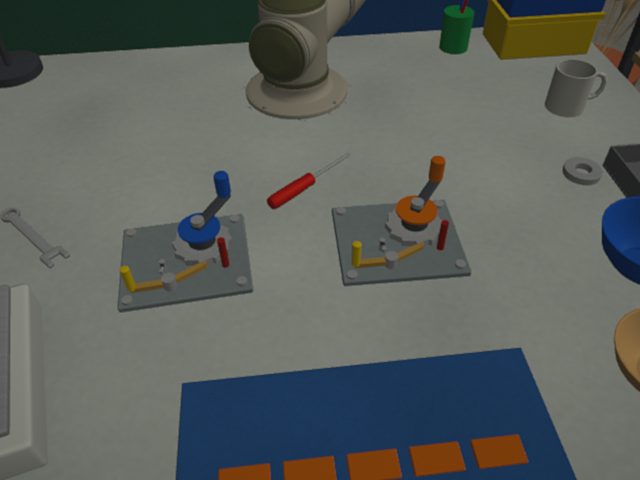

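The top view shows the orange winch at about (262,286) px: hub near (242,297), knob (216,332), pin (301,255), red post (228,271). The blue winch is to its right at about (437,278), with its knob at (413,329). I'll measure from an enlarged crop.

```bash
cat > h.py <<'E'
import numpy as np
from workcell import viewer
def ray(n,u,v,z):
    c=viewer.get_calibration(n);K,R,t=c["intrinsics"],c["R"],c["t"]
    C=-R.T@t; r=R.T@np.linalg.solve(K,[u,v,1]); return C+r*(z-C[2])/r[2]
def proj(n,X):
    c=viewer.get_calibration(n);p=c["intrinsics"]@(c["R"]@np.array(X)+c["t"]); return p[:2]/p[2]
E
python3 - <<'E'
import numpy as np,cv2
from h import *
p=np.load("top0.npz")["p"]; d=np.load("top0.npz")["d"]
cv2.imwrite("pics/c1.png",cv2.resize(p[230:350,195:335],None,fx=5,fy=5,interpolation=cv2.INTER_CUBIC))
for nm,u,v,z in [("hub",242,297,.066),("knob",216,332,.105),("pin",301,255,.066),("post",228,271,.068),("BL",213,329,.012),("TL",213,243,.012),("TR",313,243,.012),("BR",313,329,.012)]:
    print(nm,ray("top",u,v,z).round(4),d[v,u])
E
```

```text
hub [0.4752 0.1584 0.066 ] 0.8401068
knob [0.4165 0.1985 0.105 ] 0.80083746
pin [0.5498 0.047  0.066 ] 0.8526843
post [0.524  0.1833 0.068 ] 0.8497101
BL [0.4128 0.2258 0.012 ] 0.8034746
TL [0.5821 0.2237 0.012 ] 0.9194507
TR [0.5761 0.0248 0.012 ] 0.9150198
BR [0.4073 0.0297 0.012 ] 0.90508366
```

View pics/c1.png

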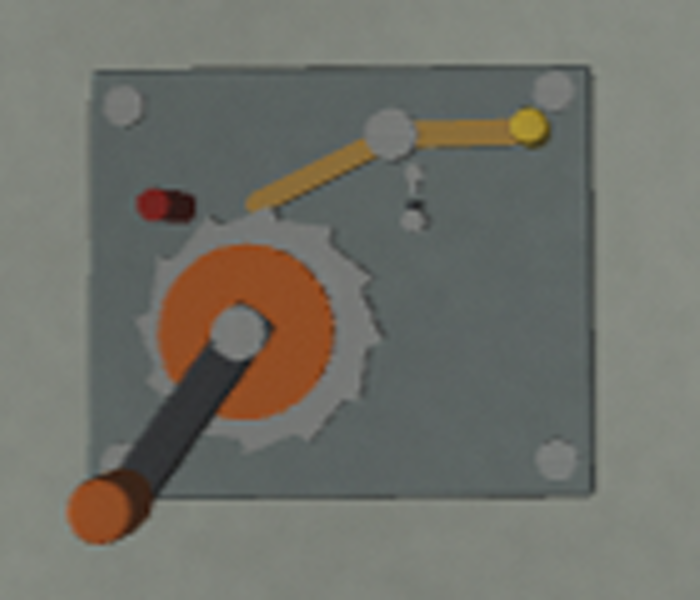

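The crop shows the post top at crop px (153,204), the pin top at (529,125), the knob top at (100,510) and clear base corners. The base sides measure 199 x 169 mm, which matches the given size. The yaw comes out near -1.6 though, outside the stated -1.0 to -0.2. I'll fit the pose from all the points to check, and cross-check with the scene camera.

Run:
```python
from h import *
from scipy.optimize import least_squares
import cv2
q=lambda a,b:(195+a/5-.4,230+b/5-.4)
M=[(-70,103,12,*q(95,71)),(130,103,12,*q(590,66)),(130,-67,12,*q(593,495)),(-70,-67,12,*q(90,495)),(-33,48,68,*q(153,204)),(107,80,66,*q(529,125))]
def W(p,x,y,z):
    c,s=np.cos(p[2]),np.sin(p[2]); return np.array([p[0]+(c*x-s*y)/1e3,p[1]+(s*x+c*y)/1e3,z/1e3])
kn=q(100,510)
f=lambda p:np.concatenate([proj("top",W(p,*m[:3]))-m[3:] for m in M]+[proj("top",W(p,75*np.cos(2.4435+p[3]),75*np.sin(2.4435+p[3]),105))-kn])
r=least_squares(f,[.475,.158,-1.59,1.5]); print(r.x,r.fun.round(1))
p=r.x
for nm,X in dict(knob=(75*np.cos(2.4435+p[3]),75*np.sin(2.4435+p[3]),85),home=(-57,48,85),pin=(107,80,43),pinoff=(96,41,43),piv=(52,75,30),post=(-33,48,68)).items():
    w=W(p,*X);print(nm,w.round(4),"scene px",proj("scene",w).round(0))
for u,v in((413,329),):print("blue",ray("top",u,v,.105))
```

```text
[ 0.47671976  0.15655591 -1.59766457  1.65454702] [-0.6 -0.5  0.9  0.1  0.5  0.9 -0.9  1.   0.1 -0.2  0.3 -1.7 -0.3  0.4]
knob [0.4166 0.2014 0.085 ] scene px [438. 169.]
home [0.5262 0.2122 0.085 ] scene px [463. 213.]
pin [0.5538 0.0474 0.043 ] scene px [357. 256.]
pinoff [0.5151 0.0595 0.043 ] scene px [361. 237.]
piv [0.5503 0.1026 0.03  ] scene px [392. 256.]
post [0.5256 0.1883 0.068 ] scene px [446. 223.]
blue [ 0.41202008 -0.14727409  0.105     ]
```

The image-fitted pose (yaw -1.6) reproduces the pin, knob and post pixels in the scene camera to about 2 px. I trust it over the stated yaw range. The plan is to shut the gripper, square it up, and go to the far (+x) side of the pin.

Emit:
{"method": "jog_arm", "body": {"motion": [{"linear": [0.037,-0.04,0],"rot": [0,0,0.0114],"grip": -1},{"linear": [0.037,-0.04,0],"rot": [0,0,0.0114],"grip": -1},{"linear": [0.037,-0.04,0],"rot": [0,0,0.0114],"grip": -1},{"linear": [0.037,-0.04,0],"rot": [0,0,0.0114],"grip": -1},{"linear": [0.037,-0.04,0],"rot": [0,0,0.0114],"grip": -1}]}}

```text
time_s: 0.72
tool_pos: [0.2947, 0.369, 0.2386]
tcp_rot: [[-0.984, 0.178, -0.0], [0.178, 0.984, -0.0], [0.0, -0.0, -1.0]]
wrist_force: [1.0, 0.9, 0.6]
grip_width: 0.0407
finger_force: 0.0
```

Emit:
{"method": "jog_arm", "body": {"motion": [{"linear": [0.037,-0.04,0],"rot": [0,0,0.0114],"grip": -1},{"linear": [0.037,-0.04,0],"rot": [0,0,0.0114],"grip": -1},{"linear": [0.037,-0.04,0],"rot": [0,0,0.0114],"grip": -1},{"linear": [0.037,-0.04,0],"rot": [0,0,0.0114],"grip": -1},{"linear": [0.037,-0.04,0],"rot": [0,0,0.0114],"grip": -1}]}}

```text
time_s: 1.35
tool_pos: [0.4428, 0.209, 0.2385]
tcp_rot: [[-0.996, 0.089, -0.001], [0.089, 0.996, -0.0], [0.001, -0.0, -1.0]]
wrist_force: [0.3, 1.4, -0.8]
grip_width: 0.0005
finger_force: 0.0
```

Emit:
{"method": "jog_arm", "body": {"motion": [{"linear": [0.037,-0.04,0],"rot": [0,0,0.0114],"grip": -1},{"linear": [0.037,-0.04,0],"rot": [0,0,0.0114],"grip": -1},{"linear": [0.037,-0.04,0],"rot": [0,0,0.0114],"grip": -1},{"linear": [0.037,-0.04,0],"rot": [0,0,0.0114],"grip": -1},{"linear": [0.037,-0.04,0],"rot": [0,0,0.0114],"grip": -1}]}}

```text
time_s: 1.98
tool_pos: [0.5908, 0.0491, 0.2384]
tcp_rot: [[-1.0, -0.0, -0.001], [-0.0, 1.0, 0.0], [0.001, 0.0, -1.0]]
wrist_force: [0.9, -0.3, 0.0]
grip_width: 0.0004
finger_force: 0.0
```

Emit:
{"method": "jog_arm", "body": {"motion": [{"linear": [0,0,-0.049],"rot": [0,0,0],"grip": -1},{"linear": [0,0,-0.049],"rot": [0,0,0],"grip": -1},{"linear": [0,0,-0.049],"rot": [0,0,0],"grip": -1},{"linear": [0,0,-0.049],"rot": [0,0,0],"grip": -1},{"linear": [0,0,-0.049],"rot": [0,0,0],"grip": -1}]}}

```text
time_s: 2.6
tool_pos: [0.5898, 0.0503, 0.0413]
tcp_rot: [[-1.0, 0.0, -0.001], [0.0, 1.0, 0.0], [0.001, 0.0, -1.0]]
wrist_force: [0.9, 0.8, -0.4]
grip_width: 0.0006
finger_force: 0.0
```

Emit:
{"method": "jog_arm", "body": {"motion": [{"linear": [-0.01,0,0],"rot": [0,0,0],"grip": -1},{"linear": [-0.01,0,0],"rot": [0,0,0],"grip": -1},{"linear": [-0.01,0,0],"rot": [0,0,0],"grip": -1},{"linear": [-0.008,0,0],"rot": [0,0,0],"grip": -1}]}}

```text
time_s: 3.1
tool_pos: [0.56, 0.0501, 0.0441]
tcp_rot: [[-1.0, 0.0, 0.003], [0.0, 1.0, -0.001], [-0.003, -0.001, -1.0]]
wrist_force: [1.3, 0.4, 1.4]
grip_width: -0.0001
finger_force: 0.8
```

Emit:
{"method": "jog_arm", "body": {"motion": [{"linear": [-0.01,0,0],"rot": [0,0,0],"grip": -1},{"linear": [-0.01,0,0],"rot": [0,0,0],"grip": -1},{"linear": [-0.01,0.002,0],"rot": [0,0,0],"grip": -1},{"linear": [0,0,0],"rot": [0,0,0],"grip": -1}]}}

```text
time_s: 3.6
tool_pos: [0.535, 0.052, 0.0427]
tcp_rot: [[-1.0, 0.0, -0.001], [0.0, 1.0, 0.0], [0.001, 0.0, -1.0]]
wrist_force: [0.3, -0.1, -0.2]
grip_width: 0.0005
finger_force: 0.0
```

Run:
```python
from workcell import viewer
import cv2
p,d=viewer.read_camera("scene"); cv2.imwrite("pics/s1.png",cv2.resize(p[130:310,300:500],None,fx=3,fy=3))
```

```text
(no output)
```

View pics/s1.png

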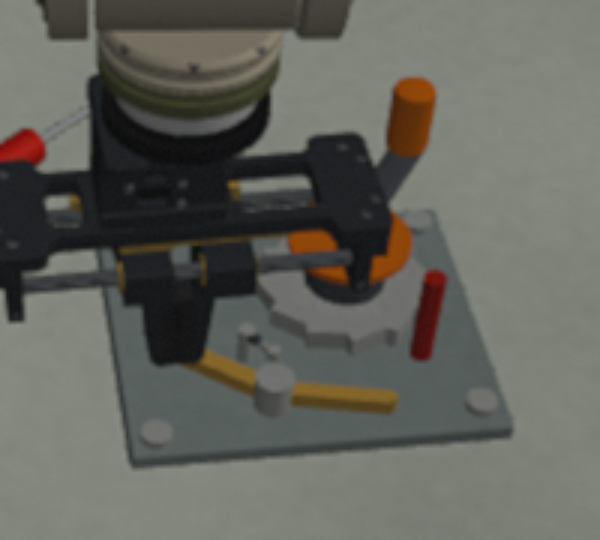

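The pawl has snapped over: in the crop its nose is at (390,400), well off the wheel, and its tail is over by the drum. I'll back off, lift, and go to the knob.

Emit:
{"method": "jog_arm", "body": {"motion": [{"linear": [0.025,0,0],"rot": [0,0,0],"grip": -1},{"linear": [0,0,0.05],"rot": [0,0,0],"grip": -1},{"linear": [0,0,0.05],"rot": [0,0,0],"grip": -1},{"linear": [0,0,0.05],"rot": [0,0,0],"grip": 0.25},{"linear": [-0.0345,0.0375,0],"rot": [0,0,0],"grip": 0.25}]}}

```text
time_s: 4.28
tool_pos: [0.5303, 0.0809, 0.1654]
tcp_rot: [[-1.0, 0.003, 0.007], [0.003, 1.0, -0.001], [-0.007, -0.001, -1.0]]
wrist_force: [-0.2, 1.1, -0.4]
grip_width: 0.0181
finger_force: 0.0
```

Emit:
{"method": "jog_arm", "body": {"motion": [{"linear": [-0.0345,0.0375,0],"rot": [0,0,0],"grip": 0.25},{"linear": [-0.0345,0.0375,0],"rot": [0,0,0],"grip": 0.25},{"linear": [-0.0345,0.0375,0],"rot": [0,0,0],"grip": 0.25},{"linear": [-0.0345,0.0375,0],"rot": [0,0,0],"grip": 0.25},{"linear": [0,0,0],"rot": [0,0,0],"grip": 0.25}]}}

```text
time_s: 4.9
tool_pos: [0.4164, 0.2032, 0.1629]
tcp_rot: [[-1.0, -0.003, -0.0], [-0.003, 1.0, 0.0], [0.0, 0.0, -1.0]]
wrist_force: [1.0, 0.6, 0.3]
grip_width: 0.055
finger_force: 0.0
```

Run:
```python
from workcell import viewer,arm
import cv2
p,d=viewer.read_camera("scene"); cv2.imwrite("pics/s2.png",cv2.resize(p[100:300,320:500],None,fx=3,fy=3))
print(arm.state()["tool_pos"])
```

```text
[0.41755624 0.20232091 0.16296144]
```

View pics/s2.png

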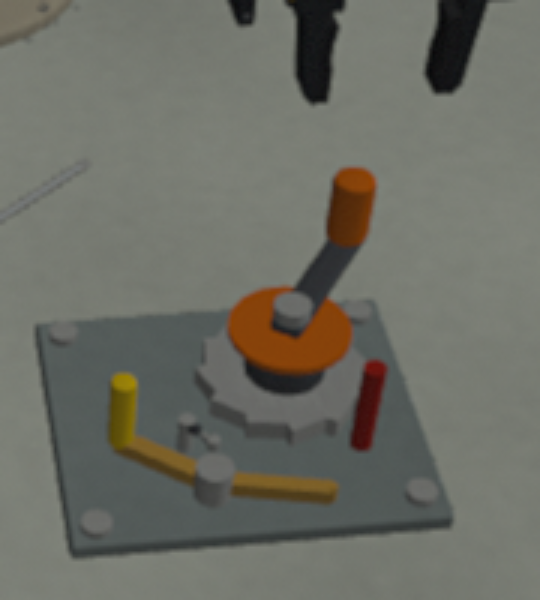

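The pin is staying off (pin at crop (122,410), nose clear of the wheel). The fingers are poised above the knob. Next: descend and close.

Emit:
{"method": "jog_arm", "body": {"motion": [{"linear": [0,0,-0.036],"rot": [0,0,0],"grip": 0.25},{"linear": [0,0,-0.036],"rot": [0,0,0],"grip": 0.25},{"linear": [0,0,-0.036],"rot": [0,0,0],"grip": 0.25},{"linear": [0,0,0],"rot": [0,0,0],"grip": -0.3},{"linear": [0,0,0],"rot": [0,0,0],"grip": -0.3}]}}

```text
time_s: 5.58
tool_pos: [0.4187, 0.2015, 0.0772]
tcp_rot: [[-1.0, 0.001, 0.001], [0.001, 1.0, 0.0], [-0.001, 0.0, -1.0]]
wrist_force: [-0.9, 0.5, 0.1]
grip_width: 0.0371
finger_force: 0.0
```

Emit:
{"method": "jog_arm", "body": {"motion": [{"linear": [0,0,0],"rot": [0,0,0],"grip": -0.5},{"linear": [0,0,0],"rot": [0,0,0],"grip": -0.5},{"linear": [0,0,0],"rot": [0,0,0],"grip": -0.5}]}}

```text
time_s: 5.95
tool_pos: [0.4183, 0.2018, 0.0772]
tcp_rot: [[-1.0, -0.0, 0.002], [-0.0, 1.0, -0.0], [-0.002, -0.0, -1.0]]
wrist_force: [0.6, -2.0, 6.3]
grip_width: 0.0233
finger_force: 30.0
```

```bash
python3 -c "
import numpy as np
a=np.radians(np.linspace(142.4,48.3,16));P=.075*np.c_[np.cos(a),np.sin(a)]
print((np.diff(P,axis=0)/.8).round(4)); print((P+[.4767,.1566])[[5,10,15]])"
```

```text
[[ 0.0067  0.0078]
 [ 0.0075  0.007 ]
 [ 0.0082  0.0061]
 [ 0.0088  0.0052]
 [ 0.0094  0.0042]
 [ 0.0098  0.0032]
 [ 0.01    0.0021]
 [ 0.0102  0.001 ]
 [ 0.0103 -0.0002]
 [ 0.0102 -0.0013]
 [ 0.01   -0.0024]
 [ 0.0097 -0.0035]
 [ 0.0092 -0.0045]
 [ 0.0087 -0.0055]
 [ 0.008  -0.0064]]
[[0.44978167 0.22660288]
 [0.49015309 0.23038356]
 [0.52659228 0.21259786]]
```

Emit:
{"method": "jog_arm", "body": {"motion": [{"linear": [0.0067,0.0078,0],"rot": [0,0,0],"grip": -0.5},{"linear": [0.0075,0.007,0],"rot": [0,0,0],"grip": -0.5},{"linear": [0.0082,0.0061,0],"rot": [0,0,0],"grip": -0.5},{"linear": [0.0088,0.0052,0],"rot": [0,0,0],"grip": -0.5},{"linear": [0.0094,0.0042,0],"rot": [0,0,0],"grip": -0.5}]}}

```text
time_s: 6.58
tool_pos: [0.4505, 0.2261, 0.0772]
tcp_rot: [[-1.0, -0.0, 0.001], [-0.0, 1.0, -0.0], [-0.001, -0.0, -1.0]]
wrist_force: [-1.1, -3.9, 7.6]
grip_width: 0.0232
finger_force: 30.0
```

Tracking well, with low forces.

Emit:
{"method": "jog_arm", "body": {"motion": [{"linear": [0.0098,0.0032,0],"rot": [0,0,0],"grip": -0.5},{"linear": [0.01,0.0021,0],"rot": [0,0,0],"grip": -0.5},{"linear": [0.0102,0.001,0],"rot": [0,0,0],"grip": -0.5},{"linear": [0.0103,-0.0002,0],"rot": [0,0,0],"grip": -0.5},{"linear": [0.0102,-0.0013,0],"rot": [0,0,0],"grip": -0.5}]}}

```text
time_s: 7.2
tool_pos: [0.4907, 0.2301, 0.0772]
tcp_rot: [[-1.0, -0.0, 0.0], [-0.0, 1.0, 0.0], [-0.0, 0.0, -1.0]]
wrist_force: [-2.8, -1.0, 7.7]
grip_width: 0.0236
finger_force: 30.0
```

Emit:
{"method": "jog_arm", "body": {"motion": [{"linear": [0.01,-0.0024,0],"rot": [0,0,0],"grip": -0.5},{"linear": [0.0097,-0.0035,0],"rot": [0,0,0],"grip": -0.5},{"linear": [0.0092,-0.0045,0],"rot": [0,0,0],"grip": -0.5},{"linear": [0.0087,-0.0055,0],"rot": [0,0,0],"grip": -0.5}]}}

```text
time_s: 7.7
tool_pos: [0.5209, 0.2176, 0.0772]
tcp_rot: [[-1.0, -0.0, 0.001], [-0.0, 1.0, 0.001], [-0.001, 0.001, -1.0]]
wrist_force: [-2.2, 2.1, 6.5]
grip_width: 0.0231
finger_force: 30.0
```

Now the last 8 mm to the stop, in small steps, watching the force.

Emit:
{"method": "jog_arm", "body": {"motion": [{"linear": [0.004,-0.003,0],"rot": [0,0,0],"grip": -0.5},{"linear": [0.004,-0.0033,0],"rot": [0,0,0],"grip": -0.5},{"linear": [0,0,0],"rot": [0,0,0],"grip": -0.5}]}}

```text
time_s: 8.07
tool_pos: [0.5272, 0.2126, 0.0772]
tcp_rot: [[-1.0, 0.0, 0.001], [0.0, 1.0, 0.001], [-0.001, 0.001, -1.0]]
wrist_force: [-1.2, 1.8, 5.3]
grip_width: 0.0231
finger_force: 30.0
```

Emit:
{"method": "jog_arm", "body": {"motion": [{"linear": [0.0015,-0.0013,0],"rot": [0,0,0],"grip": -0.5},{"linear": [0,0,0],"rot": [0,0,0],"grip": -0.5}]}}

```text
time_s: 8.32
tool_pos: [0.5274, 0.2125, 0.0772]
tcp_rot: [[-1.0, -0.0, -0.001], [-0.0, 1.0, 0.002], [0.001, 0.002, -1.0]]
wrist_force: [-5.8, 6.6, 8.3]
grip_width: 0.0232
finger_force: 30.0
```

The knob stopped with force rising (0.2 mm moved for about 1.6 mm commanded), so it is at the stop. Release and lift.

Emit:
{"method": "jog_arm", "body": {"motion": [{"linear": [0,0,0],"rot": [0,0,0],"grip": 0.25},{"linear": [0,0,0],"rot": [0,0,0],"grip": 0.25},{"linear": [0,0,0],"rot": [0,0,0],"grip": 0.25},{"linear": [0,0,0.04],"rot": [0,0,0],"grip": 0.25},{"linear": [0,0,0.06],"rot": [0,0,0],"grip": 0.25}]}}

```text
time_s: 8.95
tool_pos: [0.5277, 0.2108, 0.1562]
tcp_rot: [[-1.0, 0.001, -0.003], [0.001, 1.0, -0.001], [0.003, -0.001, -1.0]]
wrist_force: [0.6, -0.0, -0.0]
grip_width: 0.055
finger_force: 0.0
```

Emit:
{"method": "jog_arm", "body": {"motion": [{"linear": [0,0,0.06],"rot": [0,0,0],"grip": 0.25},{"linear": [-0.06,0.04,0.02],"rot": [0,0,0],"grip": 0.25},{"linear": [-0.06,0.04,0],"rot": [0,0,0],"grip": 0.25},{"linear": [-0.06,0.04,0],"rot": [0,0,0],"grip": 0.25},{"linear": [0,0,0],"rot": [0,0,0],"grip": 0.25}]}}

```text
time_s: 9.57
tool_pos: [0.3816, 0.3084, 0.2207]
tcp_rot: [[-1.0, -0.004, -0.0], [-0.004, 1.0, 0.0], [0.0, 0.0, -1.0]]
wrist_force: [0.8, 0.3, 0.2]
grip_width: 0.0551
finger_force: 0.0
```

Run:
```python
from workcell import viewer
import cv2
p,d=viewer.read_camera("scene"); cv2.imwrite("pics/s3.png",cv2.resize(p[130:310,100:500],None,fx=2,fy=2))
p,d=viewer.read_camera("top"); cv2.imwrite("pics/t3.png",cv2.resize(p[230:350,195:335],None,fx=4,fy=4))
```

```text
(no output)
```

View pics/s3.png

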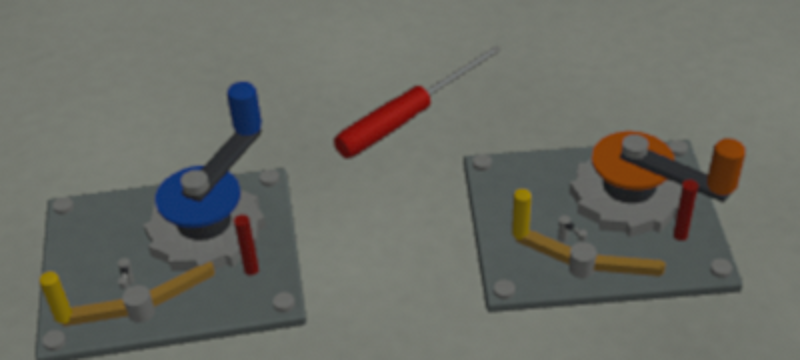

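View pics/t3.png

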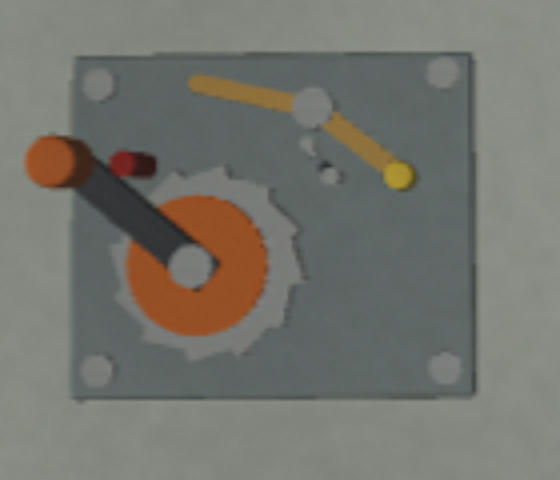

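The crank lies against the red post: the knob (52,160) is level with the post (125,162), as it must be at home. The pawl is fully off, the blue winch is untouched and the arm is clear, so I'm handing in.

```bash
python3 -c "
from h import *
print(proj('top',[.5262,.2122,.105]))
from workcell import job; print(job.job_done())"
```

```text
[207.50833268 269.8077654 ]
the job is handed in; nothing more can be done
None
```

The orange winch is wound down and handed in: its pawl is flicked off and stays off, its crank is home at the red stop post, and the blue winch was left wound as it was; the yaw measured about -1.6 rad, outside the stated -1.0 to -0.2, so I worked from the images.

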